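# Lock the lens collar and present the notched slide over the up-looking camera

## Task

Turn the up-looking camera's lock collar clockwise until its tab lines up with the raised locked mark. Then find the glass slide with the notched corner, pick it up by its frosted (notched) end, and hold it label up and level about 3 cm above the lens with the middle of its clear part over the lens. Finish while still holding it there, with the collar still at its mark and the un-notched spare slide and the other things left where they are.

Things in the scene. Friction and masses are not known exactly. Their poses are not given: they have to be found in the camera images.
- collar (a joint): Lock collar, captive on the upright lens tube; rad about the vertical lens axis, growing clockwise seen from above. 1.2 = tab in line with the locked mark (the goal); 0 = in line with the round unlocked pip; starts at 0 to 0.5; travel -0.1 to 1.5, no detent or stop at the mark. Stays where left; friction 0.08 N m (about 2 N at the tab).
- collar_tab (a point): Top centre of the collar's tab, an upright aluminium fin 10 mm thick, standing out radially from 24 to 66 mm from the lens axis; its top is 86 mm and its lower edge 58 mm above the table. This point lies 52 mm from the lens axis. It can be pinched from above across its 10 mm thickness (tangentially) or pushed sideways. The frame turns with the collar; its axes have no use.
- lock_mark (a point): The locked mark: a raised aluminium bar 14 mm long (radially), 8 mm wide, 5 mm high near the edge of the camera's round base top; this point is the centre of its upper face, 74 mm from the lens axis and 55 mm above the table. The unlocked mark is a round pip 6 mm across, 1.2 rad anticlockwise from it.
- lens_top (a point): Centre of the top face of the lens, which looks straight up, 95 mm above the table. The camera is a black round base 168 mm across and 50 mm high, fixed to the table, with an aluminium lens tube 44 to 48 mm across in its middle; the collar (53 mm across) surrounds the tube at heights 56 to 74 mm.
- slide: Notched glass slide 120 x 48 x 5 mm, 70 g, lying label up. Origin: centre of underside; x along it to the frosted end, z out of the label face. Whitish frosted end with paper label: x = 28 to 60 mm; 14 x 14 mm notch in its +x, +y corner; clear from -60 to 28. Rests 18 mm above the table on a fixed black block 76 x 28 x 18 mm along it: overhangs 22 mm at ends, 10 mm at sides, so fingers can straddle it and reach below.
- frosted_end (a point): Point on the slide's midline in its frosted end, 38 mm from the slide's centre, at half thickness: where to grip across the 48 mm width. Axes as the slide's.
- clear_middle (a point): Middle of the slide's clear part, 16 mm from the slide's centre on the other side (54 mm from frosted_end), at half thickness: what belongs over the lens.
- spare: The spare slide: same size, frosted end, label and rest, but all four corners square. Leave it alone. Origin: centre of its underside, x towards its frosted end.
- lens_cap: Bystander: black lens cap, 40 mm across, 9 mm high. Origin: centre of underside.
- screw_jar: Bystander: small clear jar, 48 mm across, 55 mm high. Origin: centre of underside.
- screwdriver: Bystander: screwdriver lying on the left of the table, about 200 mm long.
- mouse: Bystander: black computer mouse, 95 x 55 x 32 mm. Origin: centre of underside.
- circuit_board: Bystander: bare circuit board 85 x 56 mm with a heat sink, 21 mm high. Origin: centre of underside.
- spare_lens: Bystander: dark spare lens barrel, 44 mm across, 40 mm high. Origin: centre of underside.
- spacer_ring: Bystander: steel spacer ring, 20 mm across, 8 mm high, between the task's things. Origin: centre of underside.
- standoff: Bystander: brass standoff, 18 mm across, 20 mm high, between the task's things. Origin: centre of underside.
Mind the look-alikes: they are no part of the job. What is shaped like the slide but brown or purple is not meant.

How it is judged:
By the outcome, as a careful person would: the job done as asked, in the order asked, and still so for the second after the job is handed in, while the arm keeps its last pose, push and grip.
It also fails if it takes over 58 s, if anything falls off the work surface, if the arm or the gripper's body presses on something with over 40 N, if the wrist force passes 120 N, or if a joint passes its speed limit or range.

## Robot

A 6-joint arm with a two-finger parallel gripper is mounted at the origin on the work surface. World frame = base frame: x ahead of the robot, y to its left, z up, the work surface at z = 0. Lengths are in m, angles in rad, forces in N, time in s.
With the tool pointing down it reaches from about 0.35 to 0.975 m from the base axis. Payload 7.1 kg.
Tool frame: the origin (TCP) lies between the finger pads; the fingertips stand 17 mm ahead of it and the grasp point (between the pads) lies 2 mm behind it (bot.nose_length is the distance from the TCP to the fingertips, in m); x points along the fingers, z is the direction in which the jaws open and shut, and the axes are right-handed (so a half turn about x gives the same grasp; the last joint's range is limited). The gripper opens to 88 mm and grips with 3 to 60 N. Pads are 20 mm wide; open, the fingers measure 115 mm over their backs; the gripper's body (75 mm by 178 mm) begins 61 mm behind the grasp point.
Start: joints at [-1.247, 0.423, 1.63, -0, 1.089, -0.019], TCP at [0.21, -0.589, 0.24] pointing down, gripper open.
Joint ranges: [-3, 3], [-0.9, 2.11], [0.09, 2.58], [-1.31, 4.45], [0.11, 2.69], [-2.54, 2.54]. Speed limits (rad/s): [2.39, 2.39, 3.01, 3.14, 3.14, 3.14].

## Interface

Orientations are given as a unit quaternion [x, y, z, w].
In Python, from station import bot gives the robot as it stands.
- The arm moves only by the tool arm_command, never from a script. Its arguments are lists of equal length, an entry for each row: "xyz": the shift along the tool's x, y, z in units of 100 mm (1.0 is 100 mm), a list of three; "roll": the turn about the tool's x in units of 90 degrees (1.0 is 90 degrees); "grip": the closure in counts, from 0 (fully open) to 255 (shut). In form: {"xyz": [[tx, ty, tz], ...], "roll": [roll, ...], "grip": [grip, ...]}. A call has 1 to 8 rows; each row is the pose to reach, as a shift and turn from the pose commanded when the call began, along the tool's axes at that moment; what a row does not reach only later rows make up. A row lasts 1/12 s, in which the tool goes at most 41.7 mm and 7.16 degrees, less where a joint would pass 70% of its speed; a pose out of reach is approached as far as the arm can. A call with a number of a shift or a turn outside -1 to 1 is refused whole. A call with a gripper value outside its range is refused whole. The fingers move at their own pace and stop on an object; "force" is the grip in N (left out, the last holds). Time passes only in rows, so rows that repeat a pose let the fingers close. It gives the time, the measured TCP pose, the force and the opening at its end, in the units of the state.
- bot.read_state(): the state, without advancing time (a new reading comes with each control period).
- bot.camera(name): name is "side" or "top" or "wrist"; returns a dict with "pixels" (384x512x3 uint8, red, green, blue), "K" (3x3 intrinsics, pixels), "R" (3x3) and "t" (3): a world point X has camera coordinates R X + t. Camera axes: x right, y down, z forward; pixel columns grow to the right and rows downward; lengths in m; the calibration is good to about 2 mm. A picture is of the moment at which its call begins. There is no depth.
- bot.close_job(): hands the job in, once; it reports no verdict.
The state is a dict: "t": time; "joints": joint angles; "joint_velocities": joint speeds; "effort": joint torques, N m; "position": TCP position; "tool_rot": TCP orientation; "ft_force": force on the tool from outside, world axes, zero at the start; "wrist_torque": the same for the moment, N m; "grip_width": finger opening in m.
Only numpy, scipy, OpenCV 4.12 (cv2) and the standard library are available. Lean on these libraries where they do the work, as an engineer would, in place of code of your own. Each camera call takes 0.05 s, during which the arm holds its last target.

## Working session

There is one attempt and no reset: what is moved stays moved. The work goes in short steps, Python scripts to look and compute and a tool call to move; the robot and the scene stay as the last step left them, time stands still between calls to the robot, and variables do not carry over. Pictures are saved under pics/ and viewed, and the job is handed in when it is done.

Besides the shell and the picture viewer there is one more tool, called after "Request:" in YAML: its name, and indented under it one key for each argument. arm_command: Moves the arm, as the interface text tells. Shifts and turns lie within -1 to 1; 1 stands for 100 mm of shift or 90 degrees of turn. Its arguments: {"type":"object","properties":{"xyz":{"type":"array","items":{"type":"array","items":{"type":"number","minimum":-1,"maximum":1}}},"roll":{"type":"array","items":{"type":"number","minimum":-1,"maximum":1}},"grip":{"type":"array","items":{"type":"number"}},"force":{"type":"number"}},"required":["xyz","roll","grip"]}

```bash
mkdir -p pics; ls; python3 - <<'E'
from station import bot
import cv2,json,numpy as np
s=bot.read_state(); print(s)
for n in ("side","top","wrist"):
    c=bot.camera(n); cv2.imwrite(f"pics/{n}0.png",c["pixels"][:,:,::-1]); 
    np.savez(f"pics/{n}0.npz",**c); print(n,c["K"].tolist(),np.round(c["R"],4).tolist(),c["t"])
E
```

```text
pics
{'t': 0.0, 'joints': array([-1.24698936e+00,  4.23835680e-01,  1.63069091e+00,  2.47230263e-05,
        1.08858185e+00, -1.90224552e-02]), 'joint_velocities': array([-6.46407011e-04,  9.17708686e-04,  2.16690490e-06,  2.74357794e-04,
       -2.17715337e-04, -3.85790743e-05]), 'effort': array([-1.24852464e-03, -5.44625473e+01, -2.73661995e+01,  6.43745530e-02,
        2.27085646e-02, -1.38484252e-04]), 'position': array([ 0.20994471, -0.58812267,  0.23890454]), 'tool_rot': array([ 0.40771044,  0.57838546, -0.4070639 ,  0.57753046]), 'ft_force': array([ 0.6459395 ,  0.43401114, -0.52367028]), 'wrist_torque': array([ 0.02154909,  0.05916719, -0.03054015]), 'grip_width': 0.08803461097386205}
side [[357.2665624502134, 0.0, 250.96299095573426], [0.0, 357.2665624502134, 189.2125470271648], [0.0, 0.0, 1.0]] [[-0.9708, -0.2397, -0.0103], [-0.1549, 0.6592, -0.7358], [0.1831, -0.7128, -0.6771]] [0.55837475 0.14705084 0.88875054]
top [[484.64446281296506, 0.0, 251.1401081311951], [0.0, 484.64446281296506, 187.18868128355035], [0.0, 0.0, 1.0]] [[-0.0089, -1.0, 0.0011], [-0.9986, 0.0088, -0.052], [0.052, -0.0015, -0.9986]] [-0.01859672  0.58290234  1.62548697]
wrist [[305.9135562217709, 0.0, 252.24366629778146], [0.0, 305.9135562217709, 189.89513380053168], [0.0, 0.0, 1.0]] [[0.3364, -0.9417, -0.0002], [-0.9098, -0.325, 0.258], [-0.243, -0.0866, -0.9662]] [-0.62476092 -0.0316066   0.38942086]
```

```bash
python3 - <<'E'
import cv2
for n in ("side","top"):
    im=cv2.imread(f"pics/{n}0.png"); cv2.imwrite(f"pics/{n}0b.png",cv2.resize(im,(800,600),interpolation=cv2.INTER_CUBIC))
E
```

```text
(no output)
```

View pics/top0b.png

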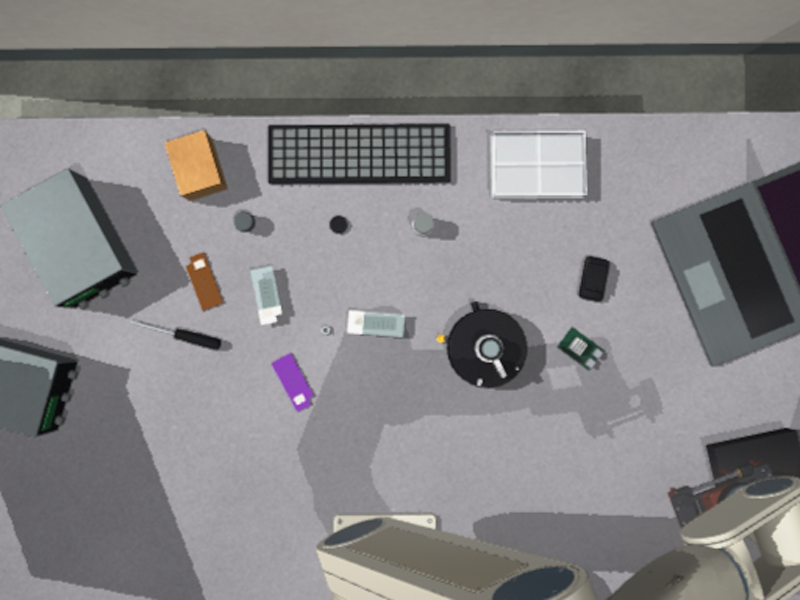

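View pics/side0b.png

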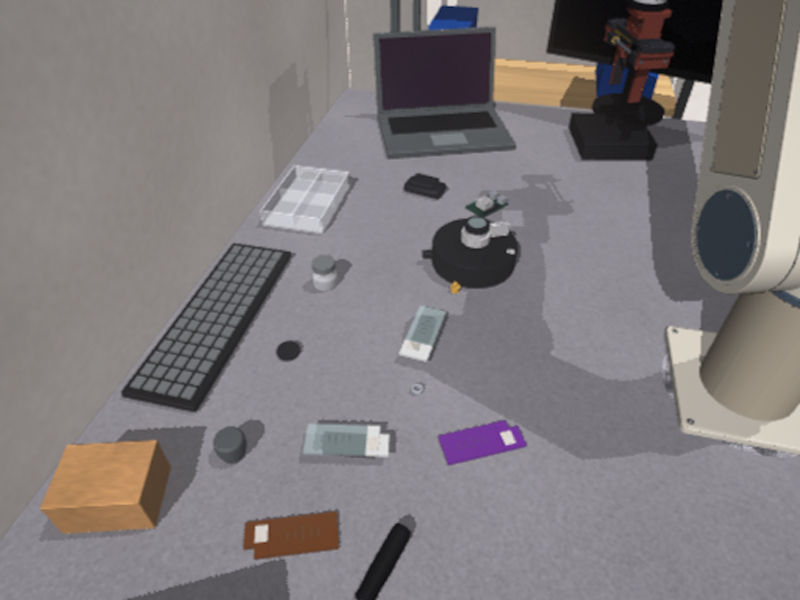

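View pics/wrist0.png

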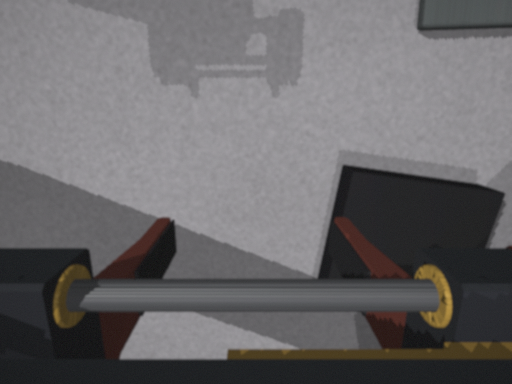

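Top (800x600): two grey-white slides lie at (266,294) and (377,323), with a purple and a brown look-alike at (292,382) and (204,282). The camera is at (487,347), its tab pointing to about (502,370) and the marks near its rim. I'll enlarge these next.

```bash
python3 - <<'E'
import cv2,numpy as np
im=cv2.imread("pics/top0.png")
a=im[160:215,155:265]; b=im[180:255,270:350]
cv2.imwrite("pics/cropA.png",cv2.resize(a,None,fx=7,fy=7,interpolation=cv2.INTER_CUBIC))
cv2.imwrite("pics/cropB.png",cv2.resize(b,None,fx=8,fy=8,interpolation=cv2.INTER_CUBIC))
im=cv2.imread("pics/side0.png")
c=im[190:300,190:290]; d=im[130:190,260:340]
cv2.imwrite("pics/cropC.png",cv2.resize(c,None,fx=5,fy=5,interpolation=cv2.INTER_CUBIC))
cv2.imwrite("pics/cropD.png",cv2.resize(d,None,fx=8,fy=8,interpolation=cv2.INTER_CUBIC))
E
```

```text
(no output)
```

View pics/cropA.png

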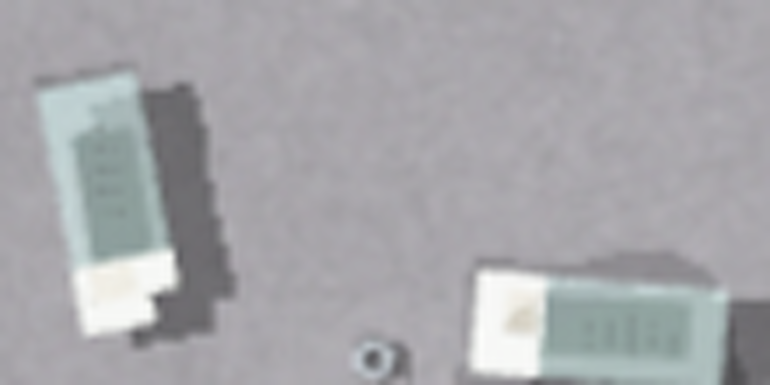

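View pics/cropB.png

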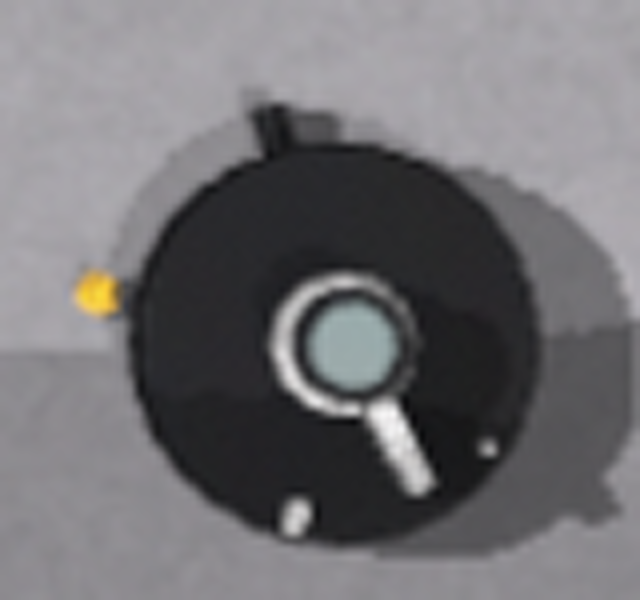

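View pics/cropC.png

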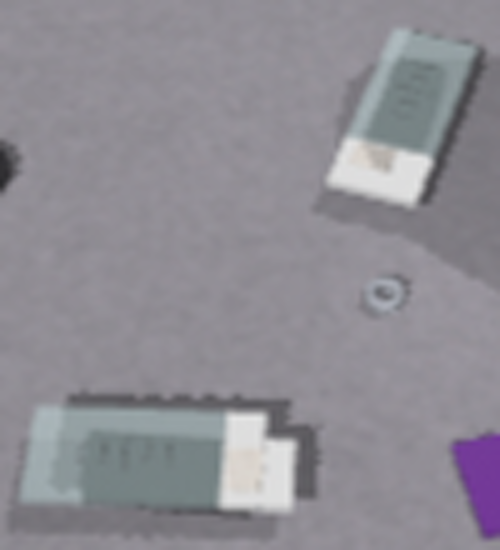

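View pics/cropD.png

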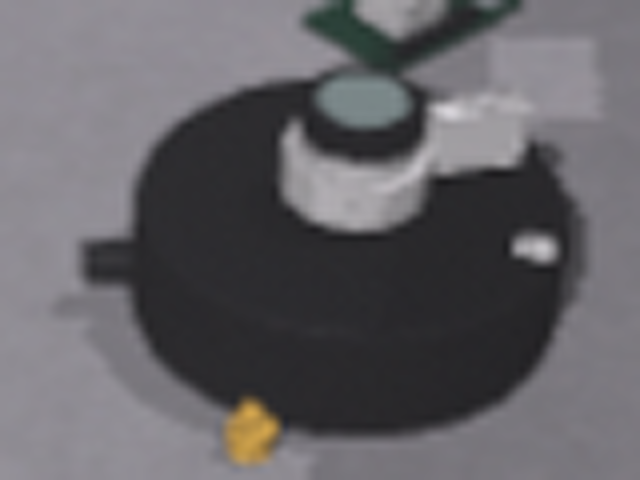

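The notched slide is the left one: crop A shows its frosted end's corner cut at about (165,310), which is the +x,+y corner when label up. The one at crop A (600,325) has square corners, so it is the spare. In crop B the lens is at (352,343), the tab runs (382,405) to (422,488), the lock bar is at (295,517) and the pip at (488,447). Next I'll triangulate these points.

```bash
cat > h.py <<'E'
import numpy as np
def load(n): 
    c=np.load(f"pics/{n}.npz"); return c
def ray(c,p):
    K,R,t=c["K"],c["R"],c["t"]
    d=R.T@np.linalg.inv(K)@np.array([p[0],p[1],1.]); o=-R.T@t
    return o,d/np.linalg.norm(d)
def onz(c,p,z):
    o,d=ray(c,p); return o+d*(z-o[2])/d[2]
def tri(*cps):
    A=np.zeros((3,3));b=np.zeros(3)
    for c,p in cps:
        o,d=ray(c,p);M=np.eye(3)-np.outer(d,d);A+=M;b+=M@o
    X=np.linalg.solve(A,b)
    r=[np.linalg.norm((np.eye(3)-np.outer(d,d))@(X-o)) for o,d in (ray(c,p) for c,p in cps)]
    return X,max(r)
def proj(c,X):
    v=c["K"]@(c["R"]@np.asarray(X)+c["t"]); return v[:2]/v[2]
def un(p,f,x0,y0): return ((p[0]+.5)/f-.5+x0,(p[1]+.5)/f-.5+y0)
E
python3 - <<'E'
from h import *
T=load("top0");S=load("side0")
np.set_printoptions(precision=4,suppress=True)
A=lambda x,y:un((x,y),7,155,160)
B=lambda x,y:un((x,y),8,270,180)
C=lambda x,y:un((x,y),5,190,190)
D=lambda x,y:un((x,y),8,260,130)
print("lens",tri((T,B(352,343)),(S,D(364,100))),onz(T,B(352,343),.095),onz(S,D(364,100),.095))
print("mark",tri((T,B(295,517)),(S,D(537,245))),onz(T,B(295,517),.055))
L=onz(T,B(352,343),.095)
for n,p,z in (("tabtip",(422,488),.086),("tabin",(382,405),.086),("mark",(295,517),.055),("pip",(488,447),.053)):
    X=onz(T,B(*p),z);d=X-L;print(n,X,np.hypot(*d[:2]),np.arctan2(d[1],d[0]))
print("slide")
for n,p,q in (("clearL",(37,92),(20,500)),("clearR",(135,70),(36,405)),("frostL",(85,337),(292,512)),("frostneckR",(178,283),(266,412)),("borderL",(75,268),(219,508)),("borderR",(172,250),(226,412)),("notch in",(150,295),(266,438)),("notchEnd",(155,327),(297,438))):
    print(n,tri((T,A(*p)),(S,C(*q))),onz(T,A(*p),.023),onz(S,C(*q),.023))
E
```

```text
lens (array([ 0.463 , -0.2231,  0.0942]), np.float64(0.0004843623352511556)) [ 0.4635 -0.2229  0.095 ] [ 0.4625 -0.222   0.095 ]
mark (array([ 0.3914, -0.2038,  0.053 ]), np.float64(8.137447206624357e-05)) [ 0.3916 -0.2036  0.055 ]
tabtip [ 0.4049 -0.2514  0.086 ] 0.06521022628052413 -2.6902315664110086
tabin [ 0.4383 -0.2358  0.086 ] 0.028322911330707527 -2.669911422476749
mark [ 0.3916 -0.2036  0.055 ] 0.07444570923396215 2.878931084057496
pip [ 0.4195 -0.2836  0.053 ] 0.0750306600261153 -2.1987602525682397
slide
clearL (array([0.6346, 0.2845, 0.0199]), np.float64(0.0004920305926817684)) [0.6339 0.2838 0.023 ] [0.6341 0.2863 0.023 ]
clearR (array([0.6446, 0.2369, 0.0214]), np.float64(0.00037919999670664917)) [0.6441 0.2365 0.023 ] [0.6445 0.238  0.023 ]
frostL (array([0.5164, 0.2615, 0.0187]), np.float64(0.0006626029585429931)) [0.5157 0.2606 0.023 ] [0.5164 0.2642 0.023 ]
frostneckR (array([0.5411, 0.2161, 0.0215]), np.float64(0.00021693898076430155)) [0.5413 0.2159 0.023 ] [0.5406 0.217  0.023 ]
borderL (array([0.5491, 0.2664, 0.0173]), np.float64(1.5180865443745705e-06)) [0.5489 0.2654 0.023 ] [0.5479 0.2697 0.023 ]
borderR (array([0.5581, 0.2194, 0.0204]), np.float64(0.0008891086694664434)) [0.5572 0.2188 0.023 ] [0.5584 0.2213 0.023 ]
notch in (array([0.5364, 0.2297, 0.0221]), np.float64(0.0008010940788326275)) [0.5356 0.2294 0.023 ] [0.537  0.2304 0.023 ]
notchEnd (array([0.5218, 0.2273, 0.0236]), np.float64(0.0015712394547276213)) [0.5202 0.227  0.023 ] [0.5234 0.2272 0.023 ]
```

```bash
cat >> h.py <<'E'
from scipy.spatial.transform import Rotation as Ro
def plan(bot,target,jaw,verbose=1):
    """target TCP world pos, jaw angle (world yaw of tool z, mod pi). prints shift in units"""
    s=bot.read_state(); R=Ro.from_quat(s["tool_rot"]).as_matrix()
    sh=R.T@(np.asarray(target)-s["position"])/.1
    z=R[:,2]; a=np.arctan2(z[1],z[0])
    d=(jaw-a+np.pi/2)%np.pi-np.pi/2
    print("t",s["t"],"pos",s["position"].round(4),"jaw",round(a,4),"x",R[:,0].round(3),"joints",s["joints"].round(2),"w",s["grip_width"].round(4),"F",s["ft_force"].round(1))
    print("shift",sh.round(3),"roll",(-d/(np.pi/2)).round(4)," (tool x down => roll=-yaw)")
E
python3 - <<'E'
from h import *
from station import bot
L=np.array([.463,-.2227]);a=-2.685
p=L+.052*np.array([np.cos(a),np.sin(a)])
plan(bot,[*p,.2],a+np.pi/2)
E
```

```text
Traceback (most recent call last):
  File "h.py", line 27, in plan
    print("t",s["t"],"pos",s["position"].round(4),"jaw",round(a,4),"x",R[:,0].round(3),"joints",s["joints"].round(2),"w",s["grip_width"].round(4),"F",s["ft_force"].round(1))
                                                                                                                         ^^^^^^^^^^^^^^^^^^^^^
AttributeError: 'float' object has no attribute 'round'
```

```bash
sed -i 's/s\["grip_width"\].round(4)/round(s["grip_width"],4)/' h.py
python3 - <<'E'
from h import *
from station import bot
L=np.array([.463,-.2227]);a=-2.685
p=L+.052*np.array([np.cos(a),np.sin(a)])
plan(bot,[*p,.2],a+np.pi/2)
E
```

```text
t 0.15 pos [ 0.21   -0.5883  0.2391] jaw -1.228 x [-0.     0.001 -1.   ] joints [-1.25  0.42  1.63 -0.    1.09 -0.02] w 0.088 F [-0.2  0.1  0. ]
shift [ 0.394  3.095 -2.533] roll -0.0725  (tool x down => roll=-yaw)
```

Request:
arm_command:
  xyz:
    - [0,0.33,-0.27]
    - [0,0.66,-0.54]
    - [0,1,-0.82]
    - [0,1,-0.82]
  roll: [-0.02,-0.05,-0.0725,-0.0725]
  grip: [0,0,0,0]

```text
t: 0.48
position: [0.2783, -0.4725, 0.239]
tool_rot: [0.374, 0.602, -0.371, 0.6]
ft_force: [-0.3, -0.1, 0.3]
grip_width: 0.0879
```

Request:
arm_command:
  xyz:
    - [0,0.33,-0.27]
    - [0,0.66,-0.54]
    - [0,1,-0.82]
    - [0,1,-0.82]
  roll: [0,0,0,0]
  grip: [0,0,0,0]

```text
t: 0.82
position: [0.3312, -0.3552, 0.2393]
tool_rot: [0.374, 0.601, -0.372, 0.6]
ft_force: [0.5, 0.3, -0.2]
grip_width: 0.0876
```

```bash
python3 - <<'E'
from h import *
from station import bot
import cv2
L=np.array([.463,-.2227]);a=-2.685
p=L+.052*np.array([np.cos(a),np.sin(a)])
plan(bot,[*p,.2],a+np.pi/2)
c=bot.camera("wrist");np.savez("pics/wrist1.npz",**c);cv2.imwrite("pics/wrist1.png",c["pixels"][:,:,::-1])
E
```

```text
t 0.8167 pos [ 0.3312 -0.3552  0.2393] jaw -1.1115 x [-0.001  0.003 -1.   ] joints [-0.85  0.22  1.93  0.    0.99  0.26] w 0.0876 F [ 0.5  0.3 -0.2]
shift [ 0.395  1.249 -0.604] roll 0.0017  (tool x down => roll=-yaw)
```

View pics/wrist1.png

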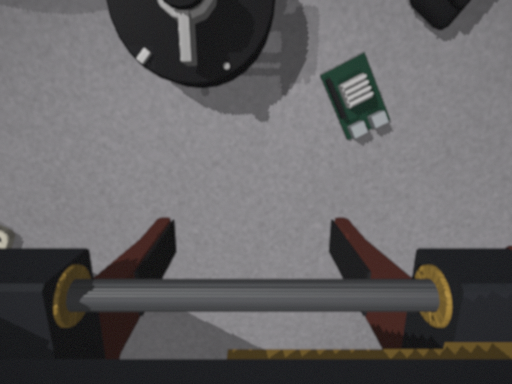

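The wrist view shows the tab at (186,40) pointing towards the gripper, the lock bar at (143,55) and the pip at (227,66). I'll move closer and look again.

Request:
arm_command:
  xyz:
    - [0,0.25,-0.3]
    - [0,0.4,-0.6]
    - [0,0.4,-0.6]
  roll: [0,0,0]
  grip: [0,0,0]

```text
t: 1.12
position: [0.3386, -0.2853, 0.2391]
tool_rot: [0.374, 0.601, -0.373, 0.599]
ft_force: [-0.9, 0.0, 0.6]
grip_width: 0.0882
```

```bash
python3 - <<'E'
from h import *
from station import bot
import cv2
c=bot.camera("wrist");np.savez("pics/wrist2.npz",**c);im=c["pixels"][:,:,::-1]
cv2.imwrite("pics/wrist2.png",cv2.resize(im[0:200,100:367],None,fx=3,fy=3,interpolation=cv2.INTER_CUBIC))
E
```

```text
(no output)
```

View pics/wrist2.png

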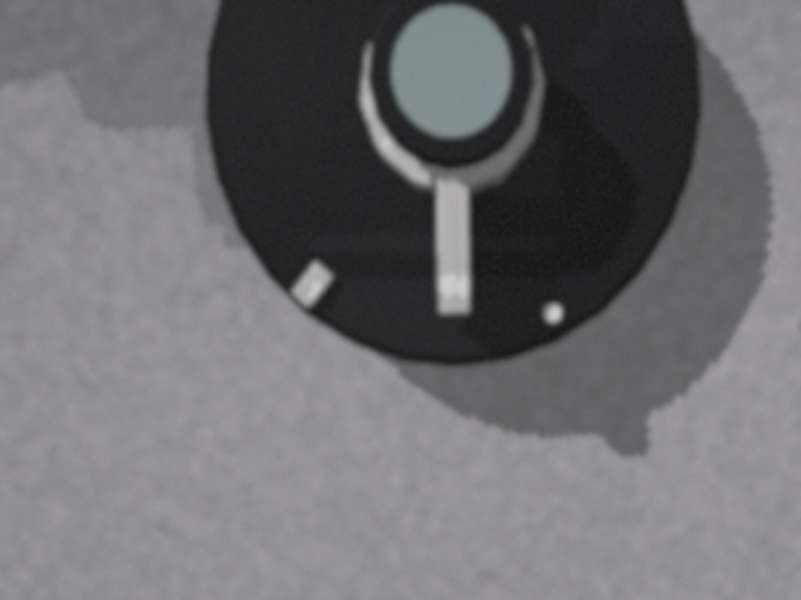

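```bash
python3 - <<'E'
from h import *
from station import bot
np.set_printoptions(precision=4,suppress=True)
W=load("wrist2");T=load("top0");S=load("side0")
w=lambda x,y:un((x,y),3,100,0)
B=lambda x,y:un((x,y),8,270,180);D=lambda x,y:un((x,y),8,260,130)
print(tri((W,w(451,70)),(T,B(352,343)),(S,D(364,100))))
L=onz(W,w(451,70),.095)
for n,p,z in (("tabend",(454,313),.086),("tabend",(454,300),.086),("in",(453,182),.086),("mark",(313,284),.055),("pip",(553,313),.053)):
    X=onz(W,w(*p),z);d=X-L;print(n,X,np.hypot(*d[:2]),np.arctan2(d[1],d[0]))
print(L, tri((W,w(313,284)),(T,B(295,517)),(S,D(537,245))))
print("tabtip tri",tri((W,w(454,313)),(T,B(422,488))))
L=np.array([.463,-.2225]);a=-2.68
p=L+.052*np.array([np.cos(a),np.sin(a)])
plan(bot,[*p,.078],a+np.pi/2)
E
```

```text
(array([ 0.4632, -0.2222,  0.0952]), np.float64(0.0007871563557175477))
tabend [ 0.4042 -0.2516  0.086 ] 0.06652712362298656 -2.672445066135651
tabend [ 0.4077 -0.2499  0.086 ] 0.06262326997989447 -2.671694859310686
in [ 0.4383 -0.2346  0.086 ] 0.028401850227067805 -2.6669338615452682
mark [ 0.3917 -0.2037  0.055 ] 0.07406256722031854 2.8982235386288995
pip [ 0.4197 -0.2822  0.053 ] 0.07479092617506893 -2.1973051926304863
[ 0.4635 -0.2216  0.095 ] (array([ 0.3915, -0.2036,  0.0532]), np.float64(0.0001903787625507953))
tabtip tri (array([ 0.4045, -0.2517,  0.0829]), np.float64(0.00024404765847238475))
t 1.1667 pos [ 0.3394 -0.2876  0.2396] jaw -1.1122 x [-0.001  0.    -1.   ] joints [-0.73  0.16  2.01 -0.    0.98  0.38] w 0.0876 F [-0.1  0.  -0.5]
shift [ 1.616  0.878 -0.034] roll -0.0019  (tool x down => roll=-yaw)
```

Request:
arm_command:
  xyz:
    - [0.2,0.4,-0.03]
    - [0.45,0.8,-0.03]
    - [0.8,0.88,-0.035]
    - [0.8,0.88,-0.035]
    - [0.8,0.88,-0.035]
  roll: [0,0,0,0,0]
  grip: [0,0,60,100,100]
  force: 15

```text
t: 1.58
position: [0.4165, -0.247, 0.1578]
tool_rot: [0.373, 0.602, -0.374, 0.599]
ft_force: [-0.5, 0.0, 0.8]
grip_width: 0.0716
```

```bash
python3 - <<'E'
from h import *
from station import bot
import cv2
c=bot.camera("wrist");np.savez("pics/wrist3.npz",**c);im=c["pixels"][:,:,::-1]
cv2.imwrite("pics/wrist3.png",im)
L=np.array([.4632,-.2222]);a=-2.672
p=L+.052*np.array([np.cos(a),np.sin(a)])
plan(bot,[*p,.078],a+np.pi/2)
E
```

```text
t 1.6333 pos [ 0.4169 -0.2478  0.1594] jaw -1.1143 x [-0.002  0.    -1.   ] joints [-0.56  0.34  1.99 -0.    0.81  0.55] w 0.0672 F [-0.3  0.1 -0.2]
shift [ 0.814  0.009 -0.018] roll -0.0083  (tool x down => roll=-yaw)
```

View pics/wrist3.png

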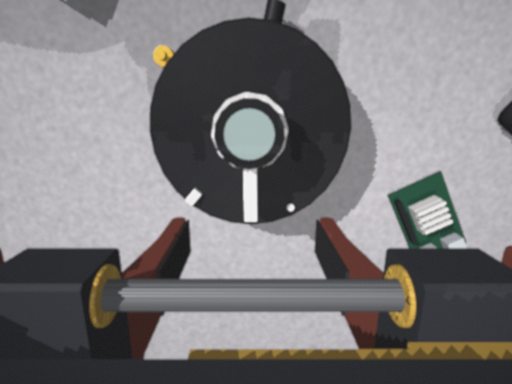

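The tab at (250,195) is centred between the fingertips at columns 187 and 318. I'll descend and pinch it.

Request:
arm_command:
  xyz:
    - [0.35,0.01,-0.018]
    - [0.65,0.01,-0.018]
    - [0.81,0.01,-0.018]
    - [0.81,0.01,-0.018]
  roll: [0,-0.008,-0.008,-0.008]
  grip: [140,140,140,140]

```text
t: 1.97
position: [0.416, -0.2456, 0.0781]
tool_rot: [0.37, 0.603, -0.371, 0.602]
ft_force: [-1.1, 0.2, 0.1]
grip_width: 0.041
```

Request:
arm_command:
  xyz:
    - [0,0,0]
    - [0,0,0]
    - [0,0,0]
    - [0,0,0]
    - [0,0,0]
    - [0,0,0]
  roll: [0,0,0,0,0,0]
  grip: [255,255,255,255,255,255]

```text
t: 2.47
position: [0.4177, -0.2448, 0.0798]
tool_rot: [0.37, 0.602, -0.37, 0.603]
ft_force: [-1.8, 0.8, 9.4]
grip_width: 0.0099
```

```bash
python3 - <<'E'
from h import *
from station import bot
import cv2
c=bot.camera("wrist");np.savez("pics/wrist4.npz",**c);im=c["pixels"][:,:,::-1]
cv2.imwrite("pics/wrist4.png",im)
L=np.array([.4632,-.2222]);a=-2.672
p=L+.052*np.array([np.cos(a),np.sin(a)])
plan(bot,[*p,.078],a+np.pi/2)
E
```

```text
t 2.5167 pos [ 0.4177 -0.2448  0.0798] jaw -1.101 x [ 0.001 -0.001 -1.   ] joints [-0.55  0.48  2.03 -0.    0.63  0.55] w 0.0099 F [-2.5  0.9  9.8]
shift [ 0.018 -0.012  0.004] roll 0.0001  (tool x down => roll=-yaw)
```

View pics/wrist4.png

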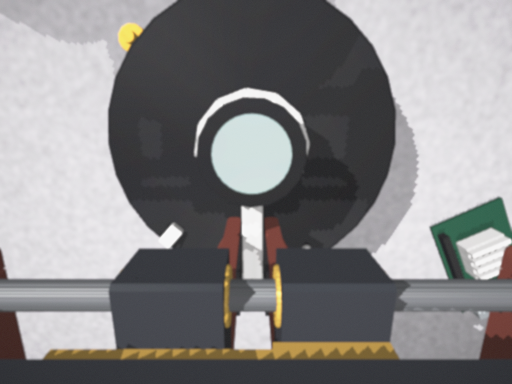

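Request:
arm_command:
  xyz:
    - [-0.01,0.002,-0.041]
    - [-0.015,0.0065,-0.081]
    - [-0.015,0.015,-0.121]
    - [-0.015,0.026,-0.16]
    - [-0.015,0.04,-0.199]
    - [-0.015,0.058,-0.2355]
    - [-0.015,0.078,-0.271]
    - [-0.015,0.101,-0.305]
  roll: [0.051,0.102,0.153,0.204,0.255,0.306,0.357,0.407]
  grip: [255,255,255,255,255,255,255,255]

```text
t: 3.18
position: [0.4128, -0.2126, 0.08]
tool_rot: [0.542, 0.455, -0.541, 0.455]
ft_force: [2.6, -2.1, -9.5]
grip_width: 0.0098
```

```bash
python3 - <<'E'
from h import *
from station import bot
import cv2
for i in range(2): c=bot.camera("wrist")
np.savez("pics/wrist5.npz",**c);im=c["pixels"][:,:,::-1]
cv2.imwrite("pics/wrist5.png",cv2.resize(im[80:300,100:400],None,fx=2.5,fy=2.5,interpolation=cv2.INTER_CUBIC))
L=np.array([.4632,-.2222]);a=2.888
p=L+.051*np.array([np.cos(a),np.sin(a)])
plan(bot,[*p,.078],a+np.pi/2)
x=bot.read_state()["position"];print(np.arctan2(*(x[:2]-L)[::-1]),np.hypot(*(x[:2]-L)))
E
```

```text
t 3.2833 pos [ 0.4128 -0.2125  0.08  ] jaw -1.7412 x [ 0. -0. -1.] joints [-0.5   0.46  2.07  0.    0.6   1.24] w 0.0098 F [  2.   -2.2 -10.7]
shift [ 0.02   0.005 -0.033] roll 0.053  (tool x down => roll=-yaw)
2.952136755293997 0.05133671034609956
```

View pics/wrist5.png

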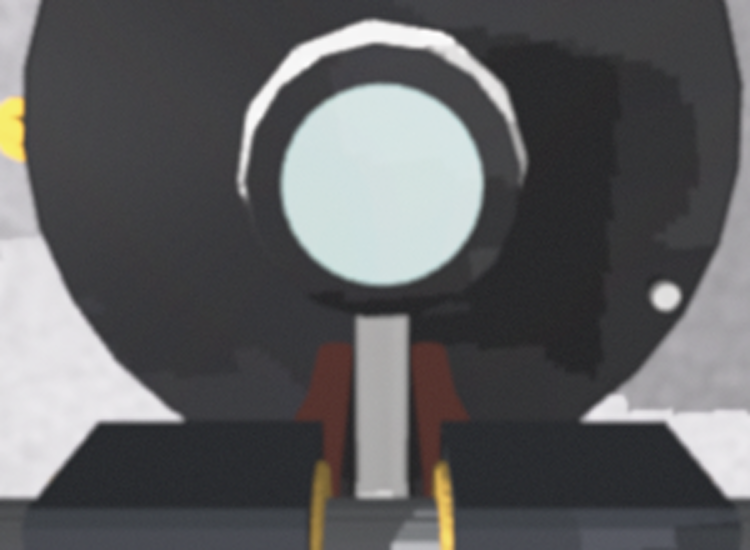

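Request:
arm_command:
  xyz:
    - [0.007,0.002,-0.02]
    - [0.007,0.003,-0.036]
    - [0.007,0.003,-0.036]
  roll: [0.026,0.05,0.05]
  grip: [255,255,255]

```text
t: 3.53
position: [0.4135, -0.2091, 0.0799]
tool_rot: [0.558, 0.435, -0.558, 0.435]
ft_force: [1.1, 3.7, 1.6]
grip_width: 0.0104
```

Request:
arm_command:
  xyz:
    - [0,0,0]
    - [0,0,0]
    - [0,0,0]
    - [0,0,0]
  roll: [0,0,0,0]
  grip: [160,130,130,130]

```text
t: 3.87
position: [0.4134, -0.2095, 0.0796]
tool_rot: [0.558, 0.434, -0.558, 0.434]
ft_force: [0.0, -0.1, 1.4]
grip_width: 0.0329
```

Request:
arm_command:
  xyz:
    - [-0.2,0,0]
    - [-0.5,0,0]
    - [-0.9,-0.3,0]
    - [-0.9,-0.6,0]
    - [-0.9,-0.6,0]
  roll: [0,0,0,0,0]
  grip: [130,130,130,100,0]

```text
t: 4.28
position: [0.3508, -0.1928, 0.1705]
tool_rot: [-0.558, -0.435, 0.558, -0.434]
ft_force: [-0.2, -0.1, -0.8]
grip_width: 0.0523
```

```bash
python3 - <<'E'
from h import *
from station import bot
import cv2
c=bot.camera("wrist")
np.savez("pics/wrist6.npz",**c);im=c["pixels"][:,:,::-1]
cv2.imwrite("pics/wrist6.png",cv2.resize(im[0:200,100:367],None,fx=3,fy=3,interpolation=cv2.INTER_CUBIC))
c=bot.camera("top");np.savez("pics/top6.npz",**c);im=c["pixels"][:,:,::-1]
cv2.imwrite("pics/top6.png",cv2.resize(im[180:255,270:350],None,fx=8,fy=8,interpolation=cv2.INTER_CUBIC))
print(bot.read_state())
E
```

```text
{'t': 4.3833, 'joints': array([-5.31071980e-01,  2.13430034e-01,  2.15117493e+00,  5.61434694e-06,
        7.75779428e-01,  1.28863682e+00]), 'joint_velocities': array([ 0.00678662,  0.04146252, -0.042997  ,  0.00222485, -0.01106472,
        0.0051717 ]), 'effort': array([-1.73014691e-01, -3.51998377e+01, -1.84743690e+01,  3.85583699e-03,
        1.67315919e-01, -4.49879584e-02]), 'position': array([ 0.35468086, -0.1945224 ,  0.16999394]), 'tool_rot': array([ 0.55836028,  0.43366747, -0.55804176,  0.43446025]), 'ft_force': array([-0.1088481 ,  0.11160693, -0.20843714]), 'wrist_torque': array([ 0.03279387,  0.02237108, -0.02138347]), 'grip_width': 0.06088291307246335}
```

View pics/wrist6.png

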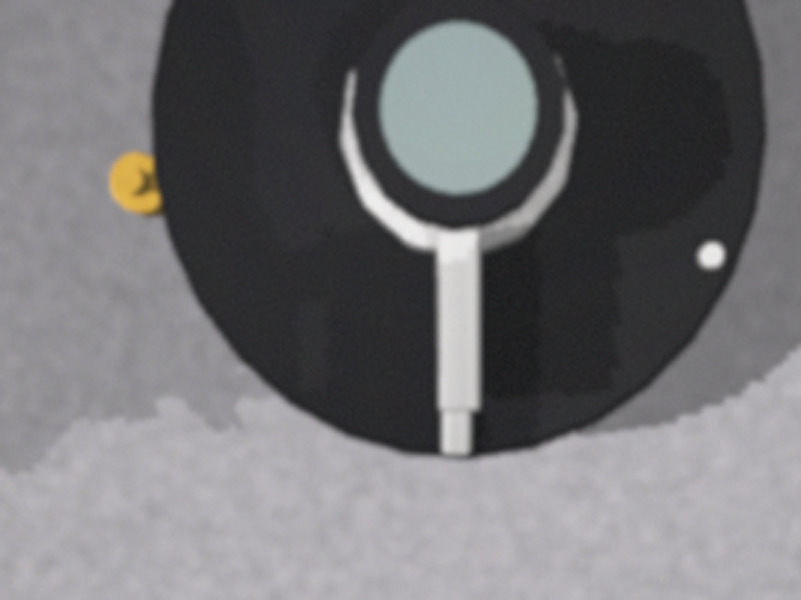

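View pics/top6.png

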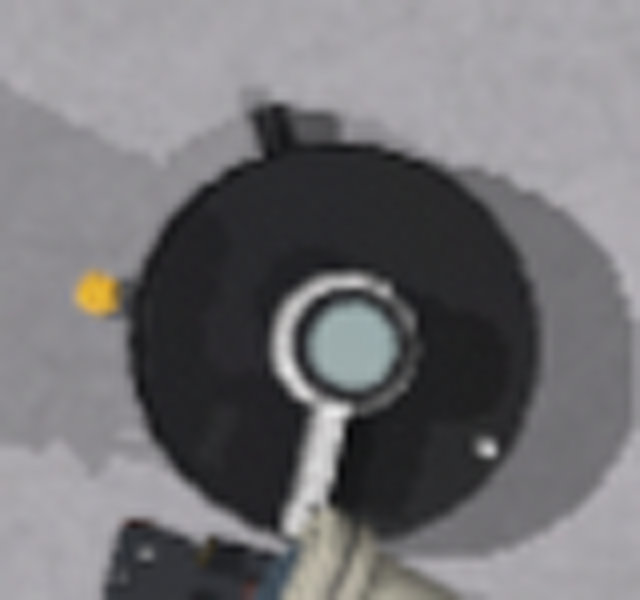

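```bash
python3 - <<'E'
from h import *
from station import bot
np.set_printoptions(precision=4,suppress=True)
W=load("wrist6")
w=lambda x,y:un((x,y),3,100,0)
L=onz(W,w(458,107),.095);print(L)
for n,p,z in (("tabend",(459,408),.086),("in",(458,240),.086),("mark",(456.5,433),.055),("pip",(711,255),.055)):
    X=onz(W,w(*p),z);d=X-L;print(n,X,np.hypot(*d[:2]),np.arctan2(d[1],d[0]))
# slide
G=np.array([[.6343,.2848],[.6443,.2370],[.5160,.2615],[.5488,.2662],[.5576,.2193],[.5412,.2162],[.5360,.2296],[.5212,.2272]])
M=np.array([[-60,24],[-60,-24],[60,24],[28,24],[28,-24],[46,-24],[46,-10],[60,-10]])*1e-3
M[:,1]*=-1 # slide +y = world -y side (notch)
mc,gc=M.mean(0),G.mean(0);H=(M-mc).T@(G-gc);U,s,Vt=np.linalg.svd(H);R=Vt.T@np.diag([1,np.linalg.det(Vt.T@U.T)])@U.T
t=gc-R@mc;print("slide",t,np.arctan2(R[1,0],R[0,0]),"\nres mm",((M@R.T+t-G)*1e3).round(1).tolist(),"frost",R@[.038,0]+t)
f=R@[.038,0]+t;yaw=np.arctan2(R[1,0],R[0,0])
plan(bot,[*f,.17],yaw+np.pi/2)
E
```

```text
[ 0.4636 -0.2219  0.095 ]
tabend [ 0.3996 -0.2059  0.086 ] 0.06600512841431684 2.897663388413223
in [ 0.4376 -0.2153  0.086 ] 0.02677331255330896 2.8942275696513864
mark [ 0.3903 -0.2029  0.055 ] 0.07568251955314059 2.8889244667614458
pip [ 0.4197 -0.2811  0.055 ] 0.07371938298076859 -2.2080216839904088
slide [0.5801 0.2488] -2.9432652135487034 
res mm [[-0.1, -0.6], [-0.7, 0.1], [0.5, -1.0], [-0.9, 0.6], [-0.3, 0.5], [-1.5, 0.0], [0.9, 0.4], [2.0, -0.0]] frost [0.5428 0.2413]
t 4.3833 pos [ 0.3547 -0.1945  0.17  ] jaw -1.8197 x [ 0.001 -0.001 -1.   ] joints [-0.53  0.21  2.15  0.    0.78  1.29] w 0.0609 F [-0.1  0.1 -0.2]
shift [-0.001  0.75  -4.688] roll -0.2847  (tool x down => roll=-yaw)
```

The tab now lines up with the lock bar: 2.896 rad against 2.889 in the wrist view, within 0.01 rad. Next is the slide.

Request:
arm_command:
  xyz:
    - [0,0,-0.4]
    - [0,0.1,-0.8]
    - [0,0.15,-1]
    - [0,0.15,-1]
  roll: [0,0,0,0]
  grip: [0,0,0,0]

```text
t: 4.72
position: [0.3969, -0.0992, 0.1692]
tool_rot: [0.558, 0.435, -0.557, 0.435]
ft_force: [0.1, -0.6, -0.3]
grip_width: 0.0865
```

Request:
arm_command:
  xyz:
    - [0,0,-0.4]
    - [0,0.1,-0.8]
    - [0,0.15,-1]
    - [0,0.15,-1]
  roll: [0,0,0,0]
  grip: [0,0,0,0]

```text
t: 5.05
position: [0.4363, -0.006, 0.1692]
tool_rot: [0.558, 0.435, -0.557, 0.435]
ft_force: [-0.2, -0.2, -1.4]
grip_width: 0.0875
```

Request:
arm_command:
  xyz:
    - [0,0,-0.4]
    - [0,0.1,-0.8]
    - [0,0.15,-1]
    - [0,0.15,-1]
  roll: [-0.07,-0.14,-0.21,-0.284]
  grip: [0,0,0,0]

```text
t: 5.38
position: [0.4755, 0.0873, 0.1692]
tool_rot: [0.447, 0.548, -0.445, 0.549]
ft_force: [0.9, 0.1, 0.4]
grip_width: 0.0879
```

```bash
python3 - <<'E'
from h import *
from station import bot
import cv2
plan(bot,[.5428,.2413,.17],-2.943+np.pi/2)
E
```

```text
t 5.3833 pos [0.4755 0.0873 0.1692] jaw -1.3651 x [ 0.002  0.001 -1.   ] joints [0.16 0.32 1.99 0.   0.83 1.52] w 0.0879 F [0.9 0.1 0.4]
shift [-0.006  0.973 -1.37 ] roll 0.0045  (tool x down => roll=-yaw)
```

Request:
arm_command:
  xyz:
    - [0,0,-0.4]
    - [0,0,-0.8]
    - [0,0,-1]
    - [0,0,-1]
  roll: [0,0,0,0]
  grip: [0,0,0,0]

```text
t: 5.72
position: [0.453, 0.1853, 0.1689]
tool_rot: [0.447, 0.548, -0.447, 0.547]
ft_force: [0.7, 0.0, 0.6]
grip_width: 0.0876
```

Request:
arm_command:
  xyz:
    - [0,0.2,-0.35]
    - [0,0.2,-0.38]
    - [0,0.2,-0.38]
    - [0,0.2,-0.38]
  roll: [0,0,0,0]
  grip: [0,0,0,0]

```text
t: 6.05
position: [0.4651, 0.2231, 0.1688]
tool_rot: [0.448, 0.547, -0.449, 0.547]
ft_force: [-0.4, -0.9, 0.0]
grip_width: 0.0878
```

```bash
python3 - <<'E'
from h import *
from station import bot
import cv2
c=bot.camera("wrist")
np.savez("pics/wrist7.npz",**c);im=c["pixels"][:,:,::-1]
cv2.imwrite("pics/wrist7.png",cv2.resize(im[0:200,120:387],None,fx=3,fy=3,interpolation=cv2.INTER_CUBIC))
plan(bot,[.5428,.2413,.17],-2.943+np.pi/2)
E
```

```text
t 6.1 pos [0.4649 0.2228 0.1689] jaw -1.3737 x [-0.001 -0.001 -1.   ] joints [ 0.42  0.37  1.92 -0.    0.86  1.8 ] w 0.0876 F [-0.3  0.2  0.1]
shift [-0.012  0.8   -0.028] roll -0.001  (tool x down => roll=-yaw)
```

View pics/wrist7.png

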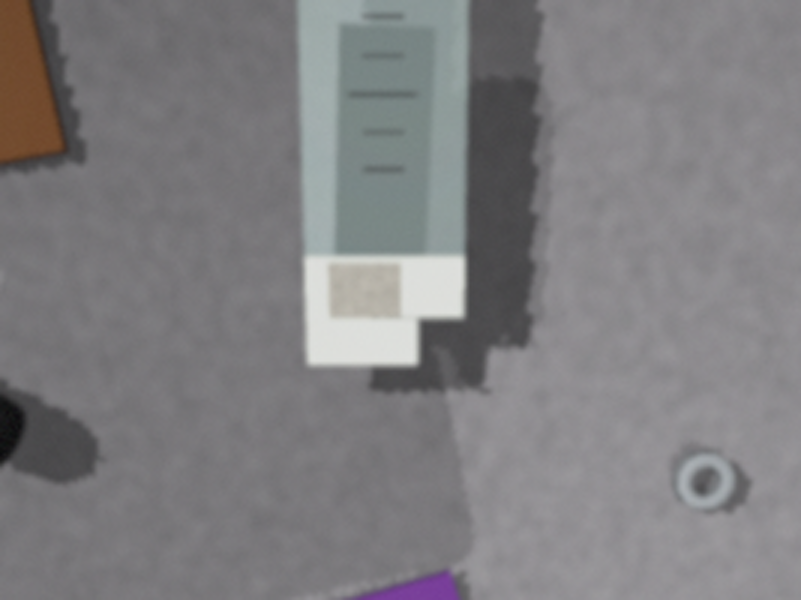

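The notched corner (the slide wanted) shows clearly, cut between (419,319), (465,319) and (419,365). I'll refine the pose from these corners.

```bash
python3 - <<'E'
from h import *
from station import bot
np.set_printoptions(precision=4,suppress=True)
W=load("wrist7");T=load("top0");S=load("side0")
w=lambda x,y:un((x,y),3,120,0)
A=lambda x,y:un((x,y),7,155,160);C=lambda x,y:un((x,y),5,190,190)
pts=[((303,255),(28,-24),(75,268),(219,508)),((465,256),(28,24),(172,250),(226,412)),((465,319),(46,24),(178,283),(266,412)),((419,319),(46,10),(150,295),(266,438)),((419,365),(60,10),(155,327),(297,438)),((307,365),(60,-24),(85,337),(292,512))]
G=[];M=[]
for p,m,a,c in pts:
    print(tri((W,w(*p)),(T,A(*a)),(S,C(*c))));G.append(onz(W,w(*p),.023)[:2]);M.append(m)
G=np.array(G);M=np.array(M)*1e-3
mc,gc=M.mean(0),G.mean(0);H=(M-mc).T@(G-gc);U,s,Vt=np.linalg.svd(H);R=Vt.T@np.diag([1,np.linalg.det(Vt.T@U.T)])@U.T
t=gc-R@mc;yaw=np.arctan2(R[1,0],R[0,0]);f=R@[.038,0]+t
print("slide",t,yaw,"res",((M@R.T+t-G)*1e3).round(1).tolist(),"frost",f)
plan(bot,[*f,.021],yaw+np.pi/2)
E
```

```text
(array([0.5488, 0.2674, 0.0187]), np.float64(0.0013273486089618357))
(array([0.558 , 0.2198, 0.0206]), np.float64(0.0009530469301842257))
(array([0.5406, 0.2163, 0.0218]), np.float64(0.0008949325786494089))
(array([0.5366, 0.2299, 0.0222]), np.float64(0.0010290926230643374))
(array([0.5224, 0.2273, 0.0232]), np.float64(0.0021510493938945137))
(array([0.5164, 0.2617, 0.0189]), np.float64(0.0007082687319606278))
slide [0.5802 0.2494] -2.9440897361276863 res [[-0.2, -0.7], [-0.1, -0.0], [0.1, 0.4], [0.2, 0.3], [-0.1, 0.4], [0.0, -0.3]] frost [0.543 0.242]
t 6.1 pos [0.4649 0.2228 0.1689] jaw -1.3737 x [-0.001 -0.001 -1.   ] joints [ 0.42  0.37  1.92 -0.    0.86  1.8 ] w 0.0876 F [-0.3  0.2  0.1]
shift [ 1.478  0.805 -0.036] roll -0.0003  (tool x down => roll=-yaw)
```

Request:
arm_command:
  xyz:
    - [0.1,0.4,-0.036]
    - [0.3,0.75,-0.036]
    - [0.65,0.805,-0.036]
    - [0.98,0.805,-0.036]
    - [0.98,0.805,-0.036]
  roll: [0,0,0,0,0]
  grip: [0,0,0,0,0]

```text
t: 6.52
position: [0.5399, 0.2403, 0.0655]
tool_rot: [0.445, 0.548, -0.452, 0.545]
ft_force: [-1.6, -0.2, -0.5]
grip_width: 0.0881
```

```bash
python3 - <<'E'
from h import *
from station import bot
import cv2
c=bot.camera("wrist");cv2.imwrite("pics/wrist8.png",c["pixels"][:,:,::-1])
plan(bot,[.543,.242,.021],-2.944+np.pi/2)
E
```

```text
t 6.5667 pos [0.5408 0.2411 0.0684] jaw -1.3746 x [-0.008 -0.003 -1.   ] joints [ 0.4   0.62  1.79 -0.    0.75  1.77] w 0.0878 F [-0.2  0.1  0.2]
shift [ 0.473  0.027 -0.006] roll -0.0009  (tool x down => roll=-yaw)
```

View pics/wrist8.png

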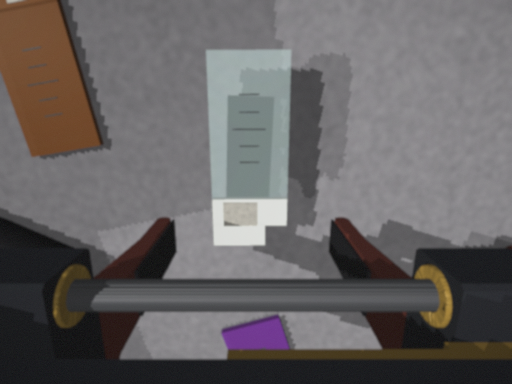

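The slide is centred between the fingers: its edges are at 213 and 288, the fingertips at 170 and 335. Descend and grip.

Request:
arm_command:
  xyz:
    - [0.2,0.02,-0.005]
    - [0.38,0.02,-0.005]
    - [0.47,0.02,-0.005]
    - [0.47,0.02,-0.005]
    - [0.47,0.02,-0.005]
  roll: [0,0,0,0,0]
  grip: [0,0,0,0,0]

```text
t: 6.98
position: [0.5456, 0.2444, 0.0258]
tool_rot: [0.449, 0.547, -0.448, 0.547]
ft_force: [0.3, -0.2, -0.3]
grip_width: 0.0877
```

```bash
python3 - <<'E'
from h import *
from station import bot
plan(bot,[.543,.242,.021],-2.944+np.pi/2)
E
```

```text
t 6.9833 pos [0.5456 0.2444 0.0258] jaw -1.3735 x [ 0.001  0.    -1.   ] joints [ 0.4   0.69  1.78 -0.    0.67  1.77] w 0.0877 F [ 0.3 -0.2 -0.3]
shift [ 0.048 -0.031  0.018] roll -0.0002  (tool x down => roll=-yaw)
```

Request:
arm_command:
  xyz:
    - [0.045,-0.03,0.018]
    - [0.045,-0.03,0.018]
    - [0.045,-0.03,0.018]
  roll: [0,0,0]
  grip: [0,0,50]
  force: 25

```text
t: 7.23
position: [0.5428, 0.2422, 0.0207]
tool_rot: [0.448, 0.547, -0.448, 0.547]
ft_force: [0.6, 0.1, -0.1]
grip_width: 0.0837
```

Request:
arm_command:
  xyz:
    - [0,0,0]
    - [0,0,0]
    - [0,0,0]
    - [0,0,0]
    - [0,0,0]
    - [0,0,0]
    - [0,0,0]
  roll: [0,0,0,0,0,0,0]
  grip: [120,160,180,200,200,200,200]

```text
t: 7.82
position: [0.5428, 0.2423, 0.02]
tool_rot: [0.448, 0.547, -0.448, 0.547]
ft_force: [-0.1, -0.5, 0.1]
grip_width: 0.0473
```

```bash
python3 - <<'E'
from h import *
from station import bot
import cv2
c=bot.camera("wrist");cv2.imwrite("pics/wrist9.png",c["pixels"][:,:,::-1])
plan(bot,[.543,.242,.021],-2.944+np.pi/2)
E
```

```text
t 7.8667 pos [0.5427 0.2423 0.02  ] jaw -1.3733 x [ 0.  0. -1.] joints [0.4  0.7  1.79 0.   0.65 1.77] w 0.0475 F [0.2 0.6 1. ]
shift [-0.01   0.002  0.003] roll -0.0001  (tool x down => roll=-yaw)
```

View pics/wrist9.png

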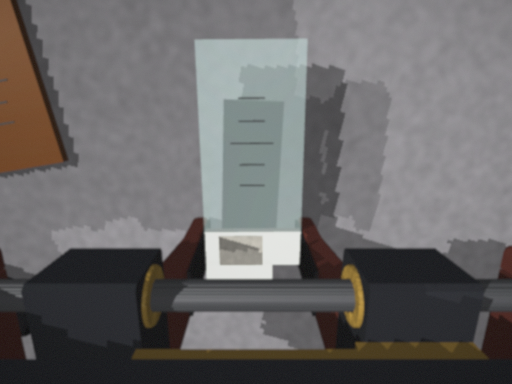

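The slide is held at 47.5 mm, fingers on its frosted end. I'll lift slowly with 35 N.

Request:
arm_command:
  xyz:
    - [0,0,0]
    - [0,0,0]
    - [-0.08,0,0]
    - [-0.2,0,0]
    - [-0.4,0,0]
    - [-0.65,0,0]
    - [-0.9,0,0]
    - [-1,0,0]
  roll: [0,0,0,0,0,0,0,0]
  grip: [200,200,200,200,200,200,200,200]
  force: 35

```text
t: 8.53
position: [0.5444, 0.243, 0.1241]
tool_rot: [0.45, 0.546, -0.447, 0.548]
ft_force: [2.3, 0.8, -0.9]
grip_width: 0.0474
```

Request:
arm_command:
  xyz:
    - [-0.1,0,0]
    - [-0.3,0,0]
    - [-0.45,0,0]
    - [-0.5,0,0]
    - [-0.5,0,0]
  roll: [0,0,0,0,0]
  grip: [200,200,200,200,200]

```text
t: 8.95
position: [0.5432, 0.2424, 0.171]
tool_rot: [0.449, 0.547, -0.448, 0.547]
ft_force: [0.6, 0.5, -1.3]
grip_width: 0.0472
```

```bash
python3 - <<'E'
from h import *
from station import bot
import cv2
c=bot.camera("wrist");np.savez("pics/wrist10.npz",**c);cv2.imwrite("pics/wrist10.png",c["pixels"][:,:,::-1])
y=-2.944
L=np.array([.4634,-.2221]);p=L+.054*np.array([np.cos(y),np.sin(y)]);print(p)
plan(bot,[*p,.17],y+np.pi/2)
E
```

```text
[ 0.41045073 -0.23270071]
t 9.0 pos [0.5426 0.2422 0.1699] jaw -1.3733 x [ 0.  0. -1.] joints [0.4  0.47 1.75 0.   0.93 1.77] w 0.0476 F [0.1 0.1 0.5]
shift [-2.000e-03 -2.227e+00  4.397e+00] roll -0.0  (tool x down => roll=-yaw)
```

View pics/wrist10.png

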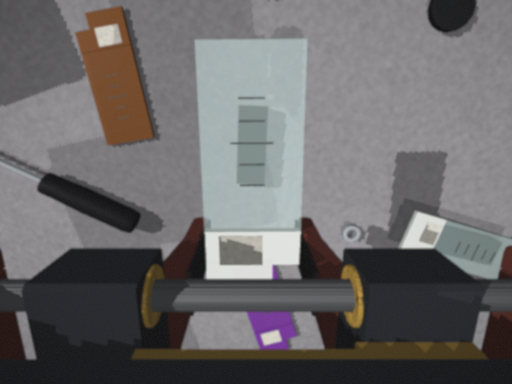

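The slide is lifted; its corners (195,40) and (306,40) are unmoved in the gripper view, so it hasn't slipped or tilted. Next I'll carry it over.

Request:
arm_command:
  xyz:
    - [0,-0.03,0.06]
    - [0,-0.1,0.2]
    - [0,-0.19,0.37]
    - [0,-0.27,0.54]
    - [0,-0.36,0.71]
    - [0,-0.445,0.88]
  roll: [0,0,0,0,0,0]
  grip: [200,200,200,200,200,200]

```text
t: 9.5
position: [0.5147, 0.1451, 0.1688]
tool_rot: [0.447, 0.547, -0.449, 0.546]
ft_force: [0.3, 0.2, -0.7]
grip_width: 0.0472
```

Request:
arm_command:
  xyz:
    - [0,-0.09,0.18]
    - [0,-0.18,0.36]
    - [0,-0.27,0.54]
    - [0,-0.36,0.71]
    - [0,-0.445,0.88]
  roll: [0,0,0,0,0]
  grip: [200,200,200,200,200]

```text
t: 9.92
position: [0.4881, 0.0503, 0.169]
tool_rot: [0.448, 0.547, -0.449, 0.546]
ft_force: [0.7, 0.4, -0.4]
grip_width: 0.0475
```

Request:
arm_command:
  xyz:
    - [0,-0.09,0.18]
    - [0,-0.18,0.36]
    - [0,-0.27,0.54]
    - [0,-0.36,0.71]
    - [0,-0.445,0.88]
  roll: [0,0,0,0,0]
  grip: [200,200,200,200,200]

```text
t: 10.33
position: [0.4615, -0.0444, 0.169]
tool_rot: [0.448, 0.547, -0.449, 0.546]
ft_force: [0.3, -0.4, -0.0]
grip_width: 0.0475
```

Request:
arm_command:
  xyz:
    - [0,-0.09,0.18]
    - [0,-0.18,0.36]
    - [0,-0.27,0.54]
    - [0,-0.36,0.71]
    - [0,-0.445,0.88]
  roll: [0,0,0,0,0]
  grip: [200,200,200,200,200]

```text
t: 10.75
position: [0.4351, -0.1391, 0.1691]
tool_rot: [0.448, 0.547, -0.449, 0.546]
ft_force: [0.6, 1.0, -0.8]
grip_width: 0.0472
```

Request:
arm_command:
  xyz:
    - [0,-0.09,0.18]
    - [0,-0.18,0.36]
    - [0,-0.27,0.54]
    - [0,-0.36,0.7]
    - [0,-0.42,0.82]
    - [0,-0.445,0.88]
    - [0,-0.445,0.88]
  roll: [0,0,0,0,0,0,0]
  grip: [200,200,200,200,200,200,200]

```text
t: 11.33
position: [0.4095, -0.2338, 0.1693]
tool_rot: [0.449, 0.547, -0.449, 0.546]
ft_force: [-0.4, -0.2, -0.4]
grip_width: 0.0476
```

```bash
python3 - <<'E'
from h import *
from station import bot
import cv2
c=bot.camera("wrist");np.savez("pics/wrist11.npz",**c);cv2.imwrite("pics/wrist11.png",c["pixels"][:,:,::-1])
y=-2.944
L=np.array([.4634,-.2221]);p=L+.054*np.array([np.cos(y),np.sin(y)]);print(p)
plan(bot,[*p,.125],y+np.pi/2)
E
```

```text
[ 0.41045073 -0.23270071]
t 11.3833 pos [ 0.4098 -0.2331  0.1694] jaw -1.375 x [-0.001  0.001 -1.   ] joints [-0.54  0.31  2.01  0.    0.82  0.83] w 0.0469 F [ 0.2  0.6 -1.4]
shift [ 0.444  0.007 -0.002] roll -0.0012  (tool x down => roll=-yaw)
```

View pics/wrist11.png

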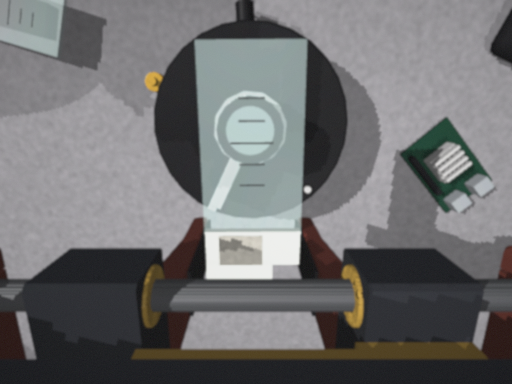

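Request:
arm_command:
  xyz:
    - [0.08,0.006,0]
    - [0.2,0.006,0]
    - [0.3,0.006,0]
    - [0.39,0.006,0]
    - [0.434,0.006,0]
    - [0.434,0.006,0]
    - [0.434,0.006,0]
  roll: [0,0,0,0,0,0,0]
  grip: [200,200,200,200,200,200,200]

```text
t: 11.97
position: [0.4114, -0.2324, 0.1262]
tool_rot: [0.448, 0.547, -0.448, 0.547]
ft_force: [-0.1, 0.9, -0.2]
grip_width: 0.0474
```

```bash
python3 - <<'E'
from h import *
from station import bot
import cv2
for n,(y0,y1,x0,x1,f) in dict(wrist=(0,300,100,400,2),top=(170,260,260,360,6),side=(100,200,240,373,6)).items():
    c=bot.camera(n);np.savez(f"pics/{n}12.npz",**c);im=c["pixels"][:,:,::-1]
    cv2.imwrite(f"pics/{n}12.png",cv2.resize(im[y0:y1,x0:x1],None,fx=f,fy=f,interpolation=cv2.INTER_CUBIC))
y=-2.944
L=np.array([.4634,-.2221]);p=L+.054*np.array([np.cos(y),np.sin(y)]);print(p)
plan(bot,[*p,.126],y+np.pi/2)
E
```

```text
[ 0.41045073 -0.23270071]
t 12.1167 pos [ 0.4118 -0.2329  0.127 ] jaw -1.3732 x [ 0.001 -0.    -1.   ] joints [-0.54  0.38  2.04  0.    0.72  0.83] w 0.0474 F [-0.8 -0.8 -0.4]
shift [ 0.01  -0.013 -0.005] roll -0.0  (tool x down => roll=-yaw)
```

View pics/wrist12.png

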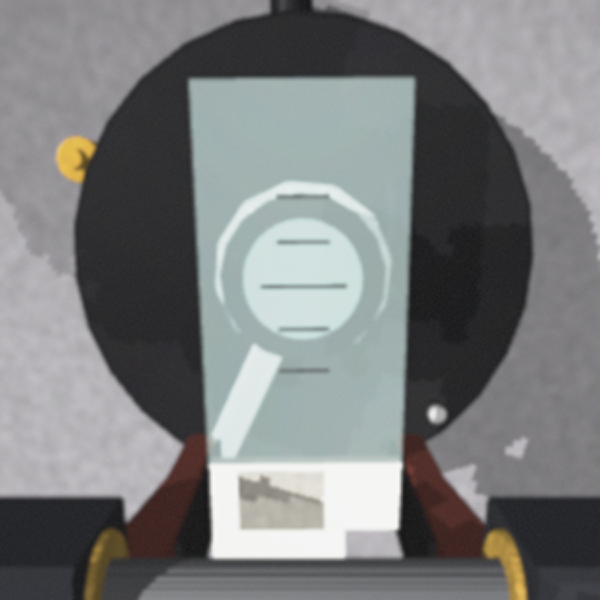

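View pics/top12.png

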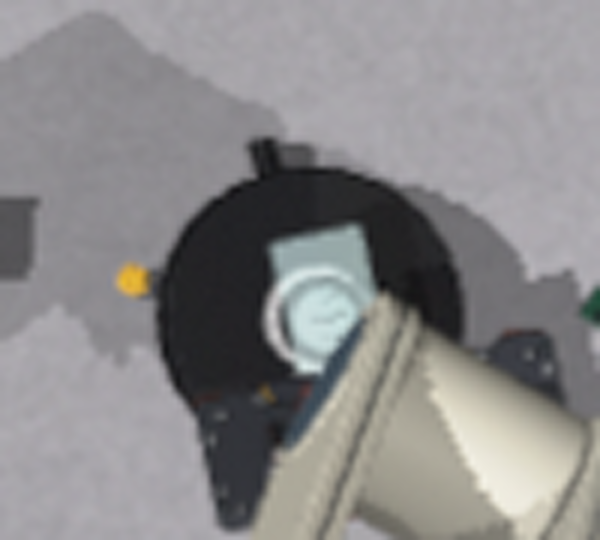

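View pics/side12.png

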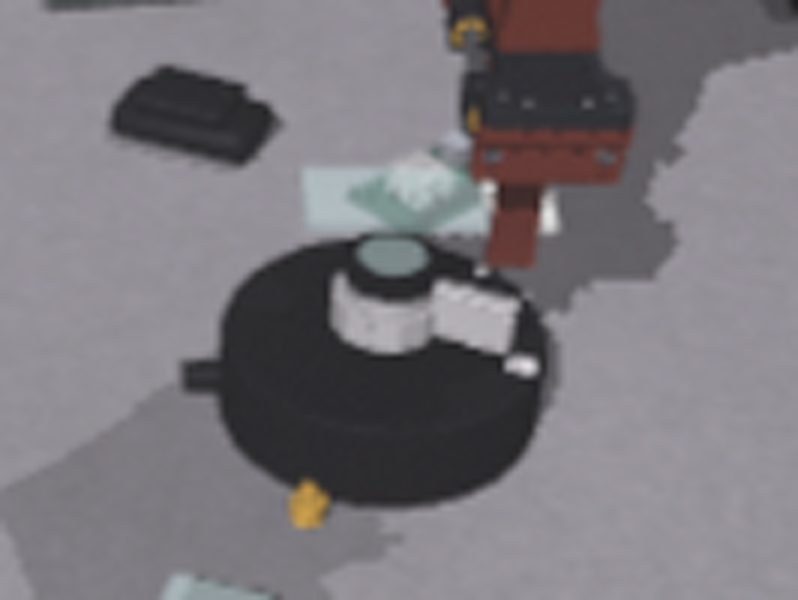

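The wrist view shows the lens at (303,279) under the clear part, whose long central scale line is at (304,286). The collar tab still points to the lock bar. I'll check the numbers.

```bash
python3 - <<'E'
from h import *
from station import bot
np.set_printoptions(precision=4,suppress=True)
W=load("wrist12");T=load("top12");S=load("side12")
w=lambda x,y:un((x,y),2,100,0);t=lambda x,y:un((x,y),6,260,170);s=lambda x,y:un((x,y),6,240,100)
L=onz(W,w(303,279),.095);print("lens",L)
zs=.129
c=[onz(W,w(*p),zs) for p in ((189,79),(415,77),(402,462),(208,463))]
m=np.mean(c,0);print("clear mid",m,"diff mm",(m-L)[:2]*1e3,"len",np.linalg.norm(c[0]-c[3]),"wid",np.linalg.norm(c[0]-c[1]),np.linalg.norm(c[2]-c[3]))
print("scale line",onz(W,w(304,286),zs))
print("left-far corner",tri((W,w(189,79)),(T,t(269,243)),(S,s(304,230))))
print("right-far corner",tri((W,w(415,77)),(T,t(361,224)),(S,s(304,168))))
print("frost edge L",tri((W,w(208,463)),(S,s(487,233))))
print("Mark/tab still; tab end from wrist", onz(W,w(228,455),.086), onz(W,w(268,350),.086))
E
```

```text
lens [ 0.4633 -0.2218  0.095 ]
clear mid [ 0.4651 -0.2217  0.129 ] diff mm [1.7984 0.1328] len 0.08782138072142791 wid 0.04811367333391809 0.048501889678172455
scale line [ 0.465  -0.2218  0.129 ]
left-far corner (array([ 0.5036, -0.1895,  0.1258]), np.float64(0.0012711836526928197))
right-far corner (array([ 0.5126, -0.2375,  0.129 ]), np.float64(0.0013142645372444667))
frost edge L (array([ 0.417 , -0.2064,  0.1261]), np.float64(0.0011287073096145385))
Mark/tab still; tab end from wrist [ 0.4021 -0.2092  0.086 ] [ 0.4389 -0.2156  0.086 ]
```

Off by 1.8 mm radially; I'll trim that and let it settle.

Request:
arm_command:
  xyz:
    - [0.005,-0.015,0]
    - [0.005,-0.015,0]
    - [0.005,-0.015,0]
    - [0.005,-0.015,0]
    - [0.005,-0.015,0]
    - [0.005,-0.015,0]
  roll: [0,0,0,0,0,0]
  grip: [200,200,200,200,200,200]

```text
t: 12.62
position: [0.41, -0.2331, 0.1261]
tool_rot: [0.448, 0.547, -0.448, 0.547]
ft_force: [0.7, 0.1, -1.0]
grip_width: 0.047
```

```bash
python3 - <<'E'
from h import *
from station import bot
import cv2
c=bot.camera("wrist");np.savez("pics/wrist13.npz",**c)
im=c["pixels"][:,:,::-1];cv2.imwrite("pics/wrist13.png",cv2.resize(im[0:300,100:400],None,fx=2,fy=2,interpolation=cv2.INTER_CUBIC))
c=bot.camera("top");cv2.imwrite("pics/top13.png",cv2.resize(c["pixels"][:,:,::-1],(800,600)))
plan(bot,[.4104,-.2327,.126],-2.944+np.pi/2)
E
```

```text
t 12.7167 pos [ 0.41   -0.233   0.1261] jaw -1.3733 x [-0.  0. -1.] joints [-0.54  0.38  2.04 -0.    0.72  0.83] w 0.0475 F [-0.7 -0.2  0. ]
shift [ 0.001  0.005 -0.002] roll -0.0001  (tool x down => roll=-yaw)
```

View pics/wrist13.png

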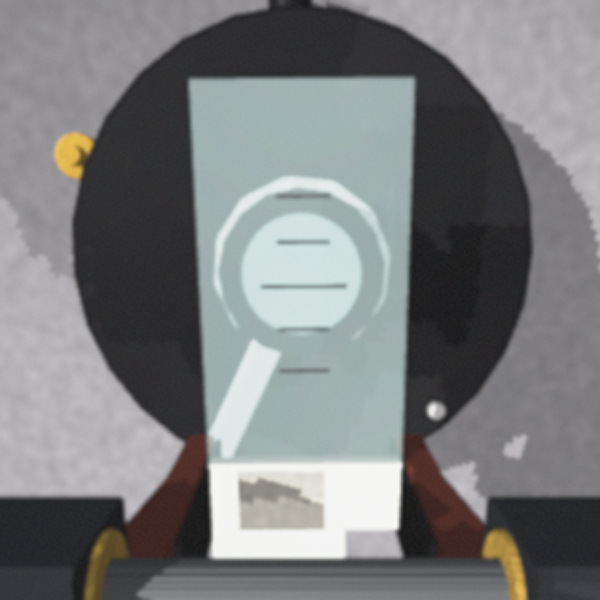

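View pics/top13.png

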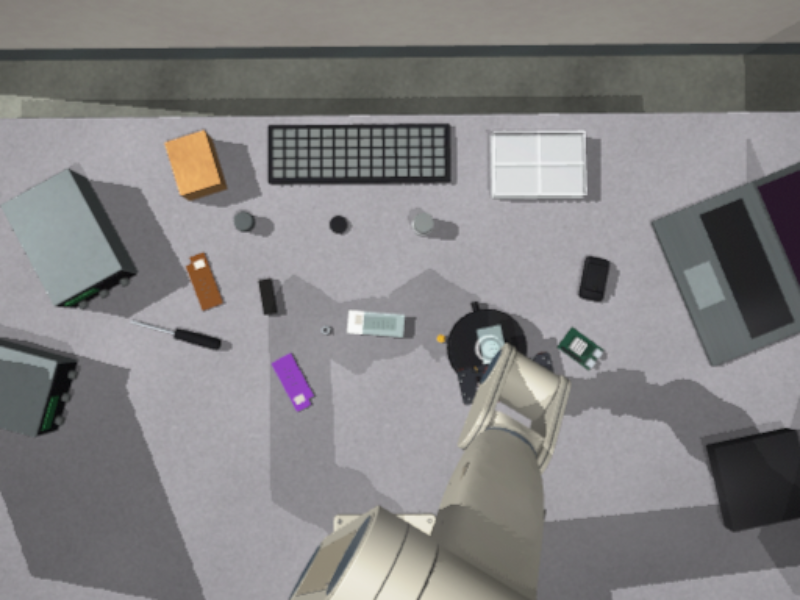

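The bystanders and the spare are where they were, the tab still points at the lock bar, and the slide is held steady. Final numeric check, then I'll hand in.

```bash
python3 - <<'E'
from h import *
from station import bot
W=load("wrist13");w=lambda x,y:un((x,y),2,100,0)
L=onz(W,w(301.5,273),.095);m=np.mean([onz(W,w(*p),.1285) for p in ((189,79),(415,77),(402,462),(208,463))],0)
print(L,m,(m-L)*1e3)
if np.hypot(*(m-L)[:2])<.004: print(bot.close_job())
E
```

```text
[ 0.46349276 -0.22170193  0.095     ] [ 0.4636412  -0.22231378  0.1285    ] [ 0.14844508 -0.61185613 33.5       ]
the job is handed in; nothing more can be done
None
```

I turned the collar clockwise by about 0.72 rad until its tab lined up with the raised lock mark. Then I picked up the notched slide by its frosted end and handed the job in while holding it over the lens, at about 12.7 s.

- **Collar:** after I released it, the wrist view put the tab within about 0.01 rad of the mark. Later views through the slide showed it unmoved.
- **Slide position:** label up, with the middle of the clear part about 0.6 mm from the lens axis in the last wrist view. The tool was exactly vertical, and the slide had not shifted in the grip.
- **Slide height:** by the tool height, its underside is about 29 mm above the lens. Triangulating its corners put the top face 126–129 mm above the table; it should be about 129 mm, so the low readings are within the calibration error.
- **Other things:** the top view showed the spare slide and the bystanders where they started, and nothing had fallen.
- **Disagreements:** about 10 N of vertical force showed while the tab was pinched, of unknown cause, and it had gone by release. The slide was 1.8 mm off centre on the first try, so I trimmed its position once.

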